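Reload the carton stapler magazine

ROBOT

A 6-joint arm with a two-finger parallel gripper is mounted at the origin on the work surface. World frame = base frame: x ahead of the robot, y to its left, z up, the work surface at z = 0. Lengths are in m, angles in rad, forces in N, time in s.
With the tool pointing down it reaches from about 0.425 to 0.95 m from the base axis. Payload 3.5 kg.
Tool frame: the origin (TCP) lies at the very end of the fingers, on their centre line; the grasp point (between the pads) lies 19 mm behind it (ctrl.grip_point_offset is the distance from the TCP to the grasp point, in m); z points along the fingers, y is the line along which they close (so a half turn about z gives the same grasp; the last joint's range is limited). The gripper opens to 85 mm and grips with 20 to 120 N. Pads are 22 mm wide; open, the fingers measure 114 mm over their backs; the gripper's body (76 mm by 85 mm) begins 54 mm behind the grasp point. The pads swing forward as they close: fully open they stand 13 mm farther back than shut.
Start: joints at [0.954, 0.286, 1.577, -0, 1.279, -0.15], TCP at [0.304, 0.603, 0.231] pointing down, gripper open.
Joint ranges: [-2.77, 2.77], [-0.9, 2.22], [0.21, 2.48], [-1.53, 4.67], [0.24, 2.81], [-2.84, 2.84]. Speed limits (rad/s): [2.79, 2.79, 3.14, 3.14, 3.14, 3.14].

INTERFACE

Orientations are given as a unit quaternion [x, y, z, w].
In Python, from plant import ctrl gives the robot as it stands. The module is installed in compiled form; this text tells all that it offers.
- The arm moves only by the shell command python3 -m pendant 'ROWS' [OPENING] [FORCE]. ROWS is JSON, a list of rows, each an object of numbers: "dx", "dy", "dz": the shift along the tool's x, y, z in cm; "twist": the turn about the tool's z in degrees. A call has 1 to 10 rows; each row is the pose to reach, as a shift and turn from the pose commanded when the call began, along the tool's axes at that moment; what a row does not reach only later rows make up. A row lasts 1/8 s, in which the tool goes at most 62.5 mm and 10.7 degrees, less where a joint would pass 70% of its speed; a pose out of reach is approached as far as the arm can. A call with a gripper value outside its range is refused whole. OPENING is the opening in per cent of the stroke, from 0 (shut) to 100 (fully open), set as the call begins (- or left out, the last holds). The fingers move at their own pace and stop on an object; FORCE is the grip in N (left out, the last holds). Time passes only in rows, so rows that repeat a pose let the fingers close. It gives the time, the measured TCP pose, the force, the opening and the grip force at its end, in the units of the state.
- ctrl.get_state(): the state, without advancing time (a new reading comes with each control period).
- ctrl.read_camera(name): name is "scene" or "top" or "wrist"; returns a dict with "img" (384x512x3 uint8, red, green, blue), "depth" (384x512 float32, m along the optical axis (not along the pixel's ray), 0 where there is no reading), "camera_matrix" (3x3 intrinsics, pixels), "xyz" and "rotation" of the camera in the world; the wrist camera has in their place "tool_from_camera" (4x4, takes a point from camera to tool coordinates, whose origin is the TCP and whose axes are the flange's). Camera axes: x right, y up, looking along -z (the intrinsics and any distortion apply to the point x, -y, -z); pixel columns grow to the right and rows downward; lengths in m; the calibration is good to about 2 mm. The wrist camera is an equidistant fisheye: a pixel r from the principal point sees the ray r / f radians off the axis. A picture is of the moment at which its call begins: read the wrist's pose just before it.
- ctrl.sign_off(): hands the job in; it is judged then, once.
The state is a dict: "time": time; "qpos": joint angles; "dq": joint speeds; "joint_efforts": joint torques, N m; "eef_pos": TCP position; "tcp_rot": TCP orientation; "contact_force": force on the tool from outside, world axes, zero at the start; "wrist_torque": the same for the moment, N m; "opening": opening from 0.0 (shut) to 1.0 (fully open); "finger_force": force on a finger pad.
Only numpy, scipy, OpenCV 4.12 (cv2) and the standard library are available. Lean on these libraries where they do the work, as an engineer would, in place of code of your own. Each camera call takes 0.05 s, during which the arm holds its last target. There are 200 camera calls.

TASK

Reload the carton stapler: take the copper-coloured staple strip from the grey tray, push the red spring follower back with its end, and seat it flat in the magazine channel between the nose plate and the follower, then slide the aluminium cover rail fully home over it. Also press the orange selector key fully down so that the white key that is latched now pops up, and do not disturb the steel strip, marker, bottle, tape roll or screwdriver.

Things in the scene. Friction and masses are not known exactly. Their poses are not given: they have to be found in the camera images.
- stapler: Fixed carton-stapler magazine unit: blue base 160 (x) by 270 (y) mm, 18 mm high, origin at the centre of its underside. A grey bed 74 mm wide carries an open-topped channel along y at x = +35 mm, its floor 45 mm over the table. At the channel's +y end stands a rear plate, y = +105 to +113 mm, 67 mm over the table. A black key housing, 56 by 124 mm, 30 mm high, lies at x = -47 mm.
- nose (a point): Top edge of the dark nose plate's inner face, on the channel axis (stapler x +35, y -105 mm). The plate stands 12 mm above the channel floor (57 mm over the table), 42 mm wide, 26 mm long towards -y; the strip goes on its +y side.
- seat (a point): Where the centre of a seated strip belongs: 11 mm over the channel floor, 56 mm over the table, at x +35, y -60 mm in the stapler's frame (axes parallel). The strip lies on the floor along y, its -y end on the nose plate, +y end on the follower. The channel is 38 mm wide; its two steel walls rise 9 mm over the floor, flare outwards and end within 25 mm of the axis.
- follower (a joint): Red spring follower in the channel, 34 mm wide, 22 mm long, 26 mm high over the channel floor; slides to the stapler's +y, in m. 0 = at rest, its face 62 mm from the nose plate; 0.070 = fully back. Its spring pushes it towards the nose plate, 4 N at rest, 8 N at 0.028 (where the 90 mm strip just fits); it returns by itself.
- follower_face (a point): Middle of the follower's flat face that looks towards the nose plate (-y of the stapler), 13 mm over the channel floor.
- rail (a joint): Aluminium cover rail (inverted U, 95 mm long, 66 mm wide, window in the roof) over the channel; slides along it, in m. 0 = closed, front edge at the nose plate's inner face; 0.115 = fully open to +y. Roof from 72.5 to 76 mm over the table. It stays where left; 2 to 3 N moves it. It starts partly open, often too little to load the strip.
- rail_tab (a point): Centre of the yellow upright tab on the rail's roof, by which it is pushed: 10 mm thick (stapler's y), 36 mm wide, 24 mm high, top 100 mm over the table, 80 mm behind (+y of) the rail's front edge.
- key_orange (a joint): Orange key of the interlocked key bank: 0 = up, 0.008 m = fully down. Pressing takes about 2 to 3 N. The two keys are interlocked: as one goes down the other comes up by as much. They stay where they are left.
- key_orange_top (a point): Centre of the orange key's top face, at x -47, y +17 mm in the stapler's frame, 43 mm over the table when up. Caps are 36 mm (x) by 26 mm (y), 44 mm apart along y.
- key_white (a joint): White key of the bank, at x -47, y -27 mm in the stapler's frame; same values. Latched down (0.008) at the start.
- copper_strip_center (a point): Centre, half-way up, of the loose copper-coloured glued staple strip: 34 mm wide (its x), 90 mm long (its y), 22 mm high, about 110 g, lying legs down in the tray (bottom 4 mm over the table); same either way round.
- steel_strip_center (a point): The same point of an equal, silver-grey steel strip in the tray, to be left where it is.
- tray: Fixed low grey tray, 270 (x) by 220 (y) mm, walls 4 mm thick, rim 12 mm over the table, floor 4 mm thick; origin at the centre of its underside.
- marker_center (a point): Centre of a marker pen, 14 mm thick and 125 mm long (its x), lying in the tray; leave it.
- oil_bottle_center (a point): Centre of a standing white bottle, 60 mm in diameter and 190 mm tall, between the stapler and the tray; leave it.
- tape_roll_center (a point): Centre of a tape roll lying flat, 100 mm in diameter, 48 mm high; leave it.
- screwdriver_mid (a point): Middle of a screwdriver 160 mm long (handle to the robot) lying on the table close to the robot; leave it.
Not all that is in view belongs to the job. Of the things like the part that bears copper_strip_center, leave any that is green; of the rest the larger one is meant.

How it is judged:
By the outcome, as a careful person would: the job done as asked, in the order asked, and still so for the second after the job is handed in, with the robot touching nothing.
It also fails if it takes over 67 s, if anything falls off the work surface, if the arm or the gripper's body presses on something with over 40 N, if the wrist force passes 120 N, or if a joint passes its speed limit or range.

## Working session

There is one attempt and no reset: what is moved stays moved. The work goes in short steps, Python scripts to look and compute and a shell command to move; the robot and the scene stay as the last step left them, time stands still between calls to the robot, and variables do not carry over. Pictures are saved under pics/ and viewed, at most 13 in all, crops included, and the job is handed in when it is done.

```bash
mkdir -p pics; cat > h.py <<'E'
import numpy as np, cv2
from scipy.spatial.transform import Rotation as R
from plant import ctrl
def save(n,c): cv2.imwrite(f'pics/{n}.png',c['img'][:,:,::-1])
def cloud(c):
    """world xyz per pixel for scene/top"""
    K=np.array(c['camera_matrix']);d=c['depth'];v,u=np.mgrid[:d.shape[0],:d.shape[1]]
    p=np.stack([(u-K[0,2])/K[0,0]*d,-(v-K[1,2])/K[1,1]*d,-d],-1)
    return p@rot(c).T+np.array(c['xyz'])
def rot(c):
    r=np.array(c['rotation']); return r if r.shape==(3,3) else R.from_quat(r).as_matrix()
def ray(c,u,v,z):
    K=np.array(c['camera_matrix']);r=rot(c)@np.array([(u-K[0,2])/K[0,0],-(v-K[1,2])/K[1,1],-1])
    o=np.array(c['xyz']);return o+r*(z-o[2])/r[2]
E
python3 - <<'E'
from h import *
for n in('top','scene'):
    c=ctrl.read_camera(n);save(n+'1',c);np.save(n+'.npy',c,allow_pickle=True);print(c['xyz'],c['rotation'],c['camera_matrix'],[k for k in c])
s=ctrl.get_state();print(s)
E
```

```text
[0.41771457 0.06637146 1.12821185] [-0.030617    0.05123654  0.70963871 -0.70203299] [[437.86850367   0.         254.56831675]
 [  0.         437.86850367 184.1498901 ]
 [  0.           0.           1.        ]] ['img', 'depth', 'camera_matrix', 'xyz', 'rotation']
[ 1.09555471 -0.03937394  0.75422107] [0.2614239  0.21901225 0.62567061 0.70158925] [[375.18917246   0.         255.71240432]
 [  0.         375.18917246 197.47905205]
 [  0.           0.           1.        ]] ['img', 'depth', 'camera_matrix', 'xyz', 'rotation']
{'time': 0.1, 'qpos': array([ 9.53990796e-01,  2.87107889e-01,  1.57802777e+00, -1.13098946e-05,
        1.27860950e+00, -1.50023316e-01]), 'dq': array([ 1.23718409e-03, -3.26427113e-03, -1.77518711e-03,  4.51178130e-05,
        2.49202028e-04, -5.82751470e-04]), 'joint_efforts': array([ 1.22270991e-03, -4.07303238e+01, -2.93694627e+01, -1.12062512e-04,
        3.48058791e-03,  3.54237625e-05]), 'eef_pos': array([0.30340224, 0.60230339, 0.23006649]), 'tcp_rot': array([ 2.31276290e-01,  9.72887516e-01, -1.00013480e-03, -3.97594299e-04]), 'contact_force': array([-0.09102352, -0.31515983, -0.88807194]), 'wrist_torque': array([-0.01488978, -0.00146609, -0.0431959 ]), 'finger_force': 0.0, 'opening': 0.9973499801182054}
```

View pics/top1.png

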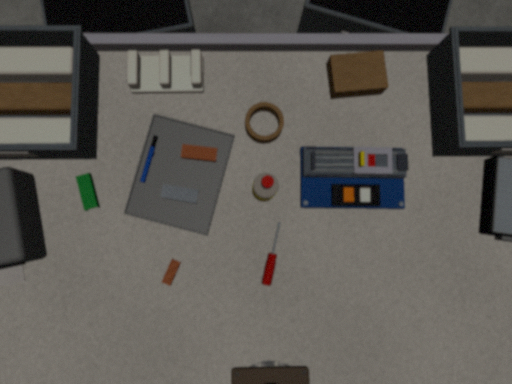

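View pics/scene1.png

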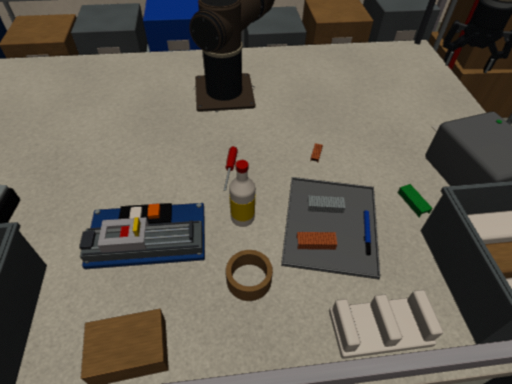

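The top view shows three strip-like things: copper in the tray at (199,153), a smaller copper piece on the table at (172,271), and a green one at (88,191). The larger copper one in the tray, at (199,153), fits the description. The stapler spans (300–405, 147–208) with its nose on the right, towards world -y. The rail is almost closed, with the yellow tab at (362,160), the orange key at (349,195) and the white key at (365,195).

```bash
python3 - <<'E'
from h import *
top=np.load('top.npy',allow_pickle=True).item(); sc=np.load('scene.npy',allow_pickle=True).item()
im=top['img']; hsv=cv2.cvtColor(im,cv2.COLOR_RGB2HSV); W=cloud(top)
def blob(c,lo,hi,z,box,name):
    h=cv2.cvtColor(c['img'],cv2.COLOR_RGB2HSV); m=cv2.inRange(h,np.array(lo),np.array(hi)); k=np.zeros_like(m); u0,v0,u1,v1=box;k[v0:v1,u0:u1]=m[v0:v1,u0:u1]
    n,l,s,ce=cv2.connectedComponentsWithStats(k); i=1+np.argmax(s[1:,4]); w=cloud(c)[l==i]
    cs=[p for p in cv2.findContours((l==i).astype('uint8'),0,2)[0]]; pts=np.vstack(cs)[:,0]
    g=np.array([ray(c,*p,z)[:2] for p in pts],np.float32); r=cv2.minAreaRect(g*1000)
    print(name,s[i,4],'px',ce[i].round(1),'ray@z',ray(c,*ce[i],z).round(4),'depthmed',np.median(w,0).round(4),'rect mm',np.round(r[0],1),np.round(r[1],1),round(r[2],1))
blob(top,(2,110,70),(14,255,255),.026,(170,135,230,170),'copper')
blob(top,(2,110,70),(14,255,255),.01,(150,250,190,295),'smallcopper')
blob(top,(50,110,40),(75,255,255),.01,(60,160,110,220),'green')
blob(top,(8,150,100),(20,255,255),.043,(330,180,358,210),'orange')
blob(top,(22,130,100),(35,255,255),.1,(350,145,375,175),'tab')
blob(top,(105,130,40),(125,255,255),.018,(290,140,415,215),'base')
blob(sc,(2,110,70),(14,255,255),.026,(290,225,345,255),'copperS')
blob(sc,(8,150,100),(20,255,255),.043,(140,200,170,222),'orangeS')
blob(sc,(22,130,100),(35,255,255),.1,(125,212,145,240),'tabS')
big=np.hstack([cv2.resize(im[130:290,130:240],None,fx=3,fy=3,interpolation=2),cv2.resize(im[135:220,290:420][:,:],(390,480) and None,fx=3.4,fy=3.4,interpolation=2)[:480] if 0 else cv2.copyMakeBorder(cv2.resize(im[135:220,290:420],None,fx=3.4,fy=3.4,interpolation=2),0,480-289,0,0,0)])
cv2.imwrite('pics/crop1.png',big[:,:,::-1]);print(big.shape)
E
```

```text
copper 458 px [198.5 152.4] ray@z [0.6286 0.1751 0.026 ] depthmed [0.6295 0.1744 0.0245] rect mm [628.7 175. ] [88.9 34.1] 82.6
smallcopper 213 px [170.7 271.8] ray@z [0.3289 0.2453 0.01  ] depthmed [0.3289 0.2442 0.014 ] rect mm [328.9 245.4] [21.8 59.6] 66.4
green 471 px [ 87.  191.1] ray@z [0.5338 0.4589 0.01  ] depthmed [0.5327 0.4552 0.0207] rect mm [533.9 458.7] [87.1 35.1] 15.6
orange 135 px [348.5 194.4] ray@z [ 0.516  -0.2011  0.043 ] depthmed [ 0.5169 -0.201   0.0413] rect mm [ 515.7 -201.2] [22.7 33.1] 87.9
tab 40 px [362.  158.2] ray@z [ 0.5976 -0.223   0.1   ] depthmed [ 0.5985 -0.2234  0.0978] rect mm [ 596.9 -222.9] [ 4.8 31.7] 87.7
base 1883 px [350.  189.7] ray@z [ 0.5301 -0.2117  0.018 ] depthmed [ 0.5335 -0.1894  0.0164] rect mm [ 526.3 -216.9] [262.9  79.5] 88.6
copperS 509 px [316.5 238. ] ray@z [0.6304 0.1747 0.026 ] depthmed [0.6316 0.1737 0.0278] rect mm [630.2 174.9] [91.6 33.4] 83.8
orangeS 128 px [153.  209.5] ray@z [ 0.519  -0.2021  0.043 ] depthmed [ 0.5207 -0.2016  0.0445] rect mm [ 518.6 -202.2] [36.2 23.7] 2.5
tabS 64 px [135.2 223.8] ray@z [ 0.6003 -0.2246  0.1   ] depthmed [ 0.6013 -0.2241  0.1012] rect mm [ 600.4 -224.6] [ 9.5 37. ] 88.7
(480, 772, 3)
```

View pics/crop1.png

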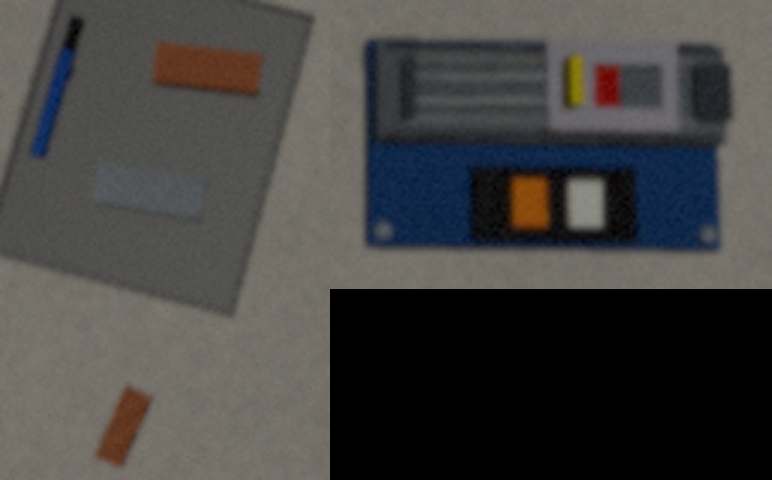

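The crop confirms it: the 89x34 mm copper strip lies in the tray (crop 208,68), while the other copper piece is only 60x22 mm. The rail is about 22 mm open, so it has to be pushed open first.

```bash
cat >> h.py <<'E'
def to(x,y,z,yaw):
    """shift (cm) and twist (deg) to a world TCP; yaw = world angle of tool y, mod 180"""
    s=ctrl.get_state();M=R.from_quat(s['tcp_rot']).as_matrix();p=np.array(s['eef_pos'])
    d=M.T@(np.array([x,y,z])-p)*100;a=np.degrees(np.arctan2(M[1,1],M[0,1]));t=(a-yaw+90)%180-90
    print('pos',p.round(4),'yaw',round(a,2),'-> d',d.round(2),'twist',round(t,1),'rows',max(np.linalg.norm(d)/6.25,abs(t)/10.7).round(1))
def stp(x,y,O=(0.5638,-0.2198),yaw=-1.5):
    a=np.radians(yaw);return O[0]+x*np.cos(a)-y*np.sin(a),O[1]+x*np.sin(a)+y*np.cos(a)
E
python3 -c "
from h import *
x,y=stp(.035,-.045);print(x,y);to(x,y,.25,-1.5)"
```

```text
0.5976100437002901 -0.26570077281467563
pos [0.3034 0.6023 0.2301] yaw 63.26 -> d [-65.33 -64.28  -1.88] twist 64.8 rows 14.7
```

```bash
python3 -m pendant '[{"dx":-5,"dy":-5,"dz":-2,"twist":10},{"dx":-9,"dy":-9,"dz":-2,"twist":20},{"dx":-13,"dy":-13,"dz":-2,"twist":30},{"dx":-17,"dy":-17,"dz":-2,"twist":40},{"dx":-21,"dy":-21,"dz":-2,"twist":50},{"dx":-25,"dy":-25,"dz":-2,"twist":60},{"dx":-29,"dy":-29,"dz":-2,"twist":64.8},{"dx":-33,"dy":-33,"dz":-2,"twist":64.8},{"dx":-37,"dy":-37,"dz":-2,"twist":64.8},{"dx":-41,"dy":-41,"dz":-2,"twist":64.8}]' 0 60; python3 -c "
from h import *
x,y=stp(.035,-.045);to(x,y,.25,-1.5)"
```

```text
time: 1.35
eef_pos: [0.4853, 0.0504, 0.251]
tcp_rot: [0.717, 0.697, 0.0, -0.0]
contact_force: [0.4, -0.2, -0.9]
opening: 0.0
finger_force: 0.0
pos [0.4853 0.0504 0.251 ] yaw -1.55 -> d [-31.29  12.08   0.09] twist -0.1 rows 5.4
```

```bash
python3 -m pendant '[{"dx":-5,"dy":2},{"dx":-11,"dy":4},{"dx":-17,"dy":6.5},{"dx":-23,"dy":9},{"dx":-29,"dy":11},{"dx":-31,"dy":12},{"dx":-31,"dy":12}]' ; python3 - <<'E'
from h import *
x,y=stp(.035,-.045);to(x,y,.085,-1.5)
s=ctrl.get_state();c=ctrl.read_camera('wrist');save('wrist1',c);np.save('wrist1.npy',(c,s),allow_pickle=True);print(c['tool_from_camera'],c['camera_matrix'])
E
```

```text
pos [0.4853 0.0504 0.251 ] yaw -1.55 -> d [-31.3   12.08  16.59] twist -0.1 rows 6.0
[[-8.99815971e-04  9.61653029e-01  2.74267465e-01  6.80642282e-02]
 [ 9.99998869e-01  5.34674640e-04  1.40608535e-03 -6.23580587e-04]
 [ 1.20552238e-03  2.74268420e-01 -9.61652422e-01 -1.41136338e-01]
 [ 0.00000000e+00  0.00000000e+00  0.00000000e+00  1.00000000e+00]] [[297.31863964   0.         255.23650959]
 [  0.         297.31863964 186.44937564]
 [  0.           0.           1.        ]]$[0]: bad value
```

View pics/wrist1.png

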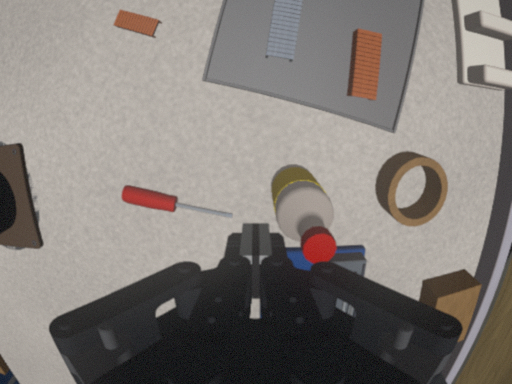

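The picture shows the tray, with the copper strip at (366,63), the bottle at (305,210), and the stapler hidden behind the fingers. The move was refused ("bad value"), so I'll write out every key.

```bash
python3 -m pendant '[{"dx":-5,"dy":2,"dz":0,"twist":0},{"dx":-11,"dy":4,"dz":0,"twist":0},{"dx":-17,"dy":6.5,"dz":0,"twist":0},{"dx":-23,"dy":9,"dz":0,"twist":0},{"dx":-29,"dy":11,"dz":0,"twist":0},{"dx":-31.3,"dy":12,"dz":0,"twist":0},{"dx":-31.3,"dy":12,"dz":0,"twist":0}]'; python3 - <<'E'
from h import *
x,y=stp(.035,-.045);to(x,y,.085,-1.5)
s=ctrl.get_state();c=ctrl.read_camera('wrist');save('wrist2',c);np.save('wrist2.npy',(c,s),allow_pickle=True)
E
```

```text
time: 2.28
eef_pos: [0.5968, -0.2659, 0.25]
tcp_rot: [0.718, 0.696, -0.0, -0.001]
contact_force: [0.5, 0.4, -0.8]
opening: -0.001
finger_force: 0.0
pos [ 0.5968 -0.2659  0.25  ] yaw -1.71 -> d [ 0.    0.11 16.5 ] twist -0.2 rows 2.6
```

View pics/wrist2.png

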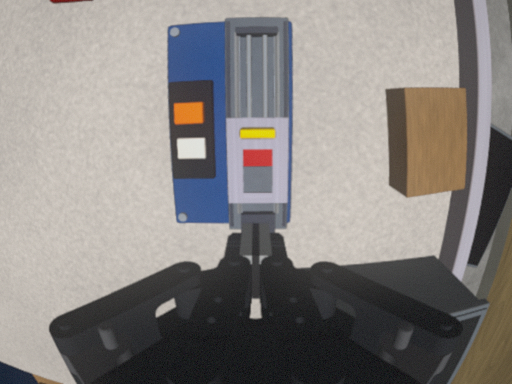

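The wrist view shows the whole stapler: yellow tab (258,133), red follower (258,158), orange key (189,112), white key (191,148), base corners at about (168,25) and (178,222). I'll measure from this view.

```bash
cat >> h.py <<'E'
def wray(c,s,u,v,z):
    K=np.array(c['camera_matrix']);du,dv=u-K[0,2],v-K[1,2];r=np.hypot(du,dv);t=r/K[0,0]
    d=np.array([np.sin(t)*du/r,-np.sin(t)*dv/r,-np.cos(t)]);T=np.array(c['tool_from_camera']);M=R.from_quat(s['tcp_rot']).as_matrix()
    o=np.array(s['eef_pos'])+M@T[:3,3];d=M@T[:3,:3]@d;return o+d*(z-o[2])/d[2]
def wblob(c,s,lo,hi,box,z,name):
    h=cv2.cvtColor(c['img'],cv2.COLOR_RGB2HSV);m=cv2.inRange(h,np.array(lo),np.array(hi));k=np.zeros_like(m);u0,v0,u1,v1=box;k[v0:v1,u0:u1]=m[v0:v1,u0:u1]
    n,l,st,ce=cv2.connectedComponentsWithStats(k);i=1+np.argmax(st[1:,4])
    pts=cv2.findContours((l==i).astype('uint8'),0,2)[0][0][:,0];g=np.array([wray(c,s,*p,z)[:2] for p in pts],np.float32)*1000
    r=cv2.minAreaRect(g);print(name,st[i,4],ce[i].round(1),'->',wray(c,s,*ce[i],z).round(4),'rect',np.round(r[0],1),np.round(r[1],1),round(r[2],1));return r
E
python3 - <<'E'
from h import *
c,s=np.load('wrist2.npy',allow_pickle=True)
wblob(c,s,(5,150,100),(20,255,255),(160,90,215,130),.043,'orange')
wblob(c,s,(0,0,150),(180,60,255),(170,130,212,170),.035,'white')
wblob(c,s,(22,130,100),(35,255,255),(230,120,285,145),.1,'tab')
wblob(c,s,(0,150,80),(5,255,255),(230,140,285,175),.071,'follower')
wblob(c,s,(105,130,30),(125,255,255),(150,10,300,235),.018,'base')
wblob(c,s,(0,0,0),(180,255,35),(165,75,220,185),.03,'housing')
E
```

```text
orange 646 [188.5 112.7] -> [ 0.5185 -0.2041  0.043 ] rect [ 518.2 -204.4] [26.2 35.5] 87.1
white 587 [191. 148.] -> [ 0.517  -0.2477  0.035 ] rect [ 516.8 -247.8] [25.1 35.5] 86.9
tab 342 [257.1 132.6] -> [ 0.5985 -0.2259  0.1   ] rect [ 598.5 -225.8] [ 8.9 33.4] 88.3
follower 412 [257.2 157.4] -> [ 0.5978 -0.2559  0.071 ] rect [ 597.6 -256.1] [16.7 28.6] 88.3
base 6012 [203.1 115.1] -> [ 0.5315 -0.2088  0.018 ] rect [ 523.  -220.5] [261.8  70.9] 88.5Traceback (most recent call last):
  File "<stdin>", line 8, in <module>
  File "h.py", line 28, in wblob
    n,l,st,ce=cv2.connectedComponentsWithStats(k);i=1+np.argmax(st[1:,4])
                                                      ~~~~~~~~~^^^^^^^^^^
    return _wrapfunc(a, 'argmax', axis=axis, out=out, **kwds)
    return bound(*args, **kwds)
ValueError: attempt to get argmax of an empty sequence
```

```bash
sed -i 's/O=(0.5638,-0.2198),yaw=-1.5/O=(0.5638,-0.2213),yaw=-1.7/' h.py; python3 -m pendant '[{"dx":0,"dy":0,"dz":6,"twist":0},{"dx":0,"dy":0,"dz":12,"twist":0},{"dx":0,"dy":0,"dz":15.5,"twist":0},{"dx":0,"dy":0,"dz":16.6,"twist":0},{"dx":0,"dy":0,"dz":16.6,"twist":0},{"dx":2,"dy":-0.1,"dz":16.6,"twist":0}]'; python3 -m pendant '[{"dx":1.5,"dy":0,"dz":0,"twist":0},{"dx":3,"dy":0,"dz":0,"twist":0},{"dx":4.5,"dy":0,"dz":0,"twist":0},{"dx":6,"dy":0,"dz":0,"twist":0},{"dx":7.5,"dy":0,"dz":0,"twist":0},{"dx":8.5,"dy":0,"dz":0,"twist":0},{"dx":9,"dy":0,"dz":0,"twist":0},{"dx":9,"dy":0,"dz":0,"twist":0}]'; python3 - <<'E'
from h import *
x,y=stp(.035,.074);to(x,y,.085,-1.7)
s=ctrl.get_state();c=ctrl.read_camera('top');save('top2',c);np.save('top2.npy',c,allow_pickle=True);c=ctrl.read_camera('wrist');save('wrist3',c)
try:wblob(c,s,(22,130,100),(35,255,255),(200,120,320,260),.1,'tab')
except Exception as e:print(e)
E
```

```text
time: 3.08
eef_pos: [0.598, -0.2449, 0.0883]
tcp_rot: [0.717, 0.697, 0.001, 0.003]
contact_force: [0.1, 0.0, -0.0]
opening: -0.007
finger_force: 0.0
time: 4.08
eef_pos: [0.5982, -0.1529, 0.0846]
tcp_rot: [0.717, 0.698, 0.0, -0.001]
contact_force: [-0.4, -0.2, 0.3]
opening: 0.003
finger_force: 0.0
pos [ 0.5982 -0.1529  0.0846] yaw -1.54 -> d [ 0.46  0.26 -0.04] twist 0.2 rows 0.1
tab 2266 [261.1 213.8] -> [ 0.6006 -0.1337  0.1   ] rect [ 600.9 -134. ] [15.6 34.4] 88.4
```

```bash
python3 -m pendant '[{"dx":0.3,"dy":0,"dz":0,"twist":0},{"dx":0.5,"dy":0,"dz":0,"twist":0},{"dx":0.5,"dy":0,"dz":0,"twist":0}]'; python3 -m pendant '[{"dx":0.2,"dy":0,"dz":0,"twist":0},{"dx":0.2,"dy":0,"dz":0,"twist":0}]'
```

```text
time: 4.55
eef_pos: [0.5986, -0.149, 0.085]
tcp_rot: [0.717, 0.697, -0.0, -0.0]
contact_force: [-0.3, -1.0, -0.4]
opening: 0.001
finger_force: 0.7
time: 4.8
eef_pos: [0.5988, -0.1475, 0.0852]
tcp_rot: [0.716, 0.698, -0.001, 0.0]
contact_force: [-0.8, -3.8, -2.1]
opening: -0.001
finger_force: 2.1
```

```bash
python3 -m pendant '[{"dx":-1.5,"dy":0,"dz":0,"twist":0},{"dx":-1.5,"dy":0,"dz":-5,"twist":0},{"dx":-1.5,"dy":0,"dz":-11,"twist":0},{"dx":-1.5,"dy":0,"dz":-17,"twist":0},{"dx":4,"dy":0,"dz":-17,"twist":0},{"dx":10,"dy":-0.5,"dz":-17,"twist":2},{"dx":16,"dy":-1.5,"dz":-17,"twist":4},{"dx":22,"dy":-2.5,"dz":-17,"twist":5}]' 70 60; python3 -c "
from h import *
to(.6295,.165,.14,-6.9)"
```

```text
time: 5.8
eef_pos: [0.5799, 0.0754, 0.2561]
tcp_rot: [0.747, 0.665, 0.001, -0.0]
contact_force: [0.7, -0.1, 0.1]
opening: 0.698
finger_force: 0.0
pos [0.5799 0.0754 0.2561] yaw -6.63 -> d [ 9.46  3.88 11.63] twist 0.3 rows 2.5
```

```bash
python3 -m pendant '[{"dx":4.5,"dy":2,"dz":0,"twist":0.3},{"dx":9,"dy":3.8,"dz":2,"twist":0.3},{"dx":9.5,"dy":3.9,"dz":7,"twist":0.3},{"dx":9.5,"dy":3.9,"dz":11,"twist":0.3},{"dx":9.5,"dy":3.9,"dz":11.6,"twist":0.3},{"dx":9.5,"dy":3.9,"dz":11.6,"twist":0.3}]'; python3 - <<'E'
from h import *
s=ctrl.get_state();c=ctrl.read_camera('wrist');save('wrist4',c);np.save('wrist4.npy',(c,s),allow_pickle=True)
wblob(c,s,(2,110,70),(14,255,255),(120,0,400,380),.026,'copper');to(.6295,.175,.016,-6.9)
E
```

```text
time: 6.55
eef_pos: [0.6303, 0.1634, 0.1404]
tcp_rot: [0.748, 0.663, 0.001, 0.0]
contact_force: [0.2, -0.1, -0.0]
opening: 0.7
finger_force: 0.0
copper 3612 [254.5 168.3] -> [0.6303 0.1752 0.026 ] rect [630.1 173.1] [89.5 33. ] 82.6
pos [0.631  0.1634 0.1417] yaw -6.88 -> d [ 1.12 -0.33 12.57] twist 0.0 rows 2.0
```

View pics/wrist4.png

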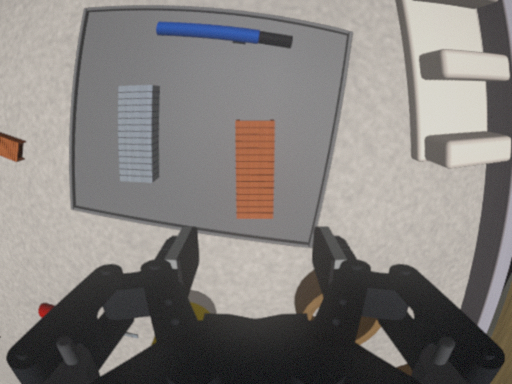

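The wrist view shows the copper strip at (255,168), square between the open fingers, and the steel strip well clear at (138,133). I'll descend and grip.

```bash
python3 -m pendant '[{"dx":1.1,"dy":-0.2,"dz":5,"twist":0.5},{"dx":1.1,"dy":-0.2,"dz":9,"twist":0.5},{"dx":1.1,"dy":-0.2,"dz":12,"twist":0.5},{"dx":1.1,"dy":-0.2,"dz":12.8,"twist":0.5},{"dx":1.1,"dy":-0.2,"dz":12.8,"twist":0.5}]'; python3 -m pendant '[{"dx":0,"dy":0,"dz":0,"twist":0},{"dx":0,"dy":0,"dz":0,"twist":0},{"dx":0,"dy":0,"dz":0,"twist":0},{"dx":0,"dy":0,"dz":0,"twist":0}]' 0 80;  python3 -m pendant '[{"dx":0,"dy":0,"dz":-2,"twist":0},{"dx":0,"dy":0,"dz":-7,"twist":0},{"dx":0,"dy":0,"dz":-12,"twist":0},{"dx":0,"dy":0,"dz":-12,"twist":0}]'; python3 - <<'E'
from h import *
s=ctrl.get_state();print(s['opening'],s['finger_force']);c=ctrl.read_camera('wrist');save('wrist5',c);np.save('wrist5.npy',(c,s),allow_pickle=True)
E
```

```text
time: 7.22
eef_pos: [0.6303, 0.1747, 0.0132]
tcp_rot: [0.751, 0.66, 0.001, 0.001]
contact_force: [-0.4, -0.0, 0.5]
opening: 0.701
finger_force: 0.0
time: 7.72
eef_pos: [0.6308, 0.1749, 0.0142]
tcp_rot: [0.751, 0.66, 0.002, 0.001]
contact_force: [-0.5, -0.5, 6.0]
opening: 0.373
finger_force: 81.6
time: 8.22
eef_pos: [0.6326, 0.1752, 0.1388]
tcp_rot: [0.751, 0.66, 0.005, 0.004]
contact_force: [-0.3, -0.3, -0.7]
opening: 0.373
finger_force: 80.8
0.3729386249445252 80.80384612083435
```

View pics/wrist5.png

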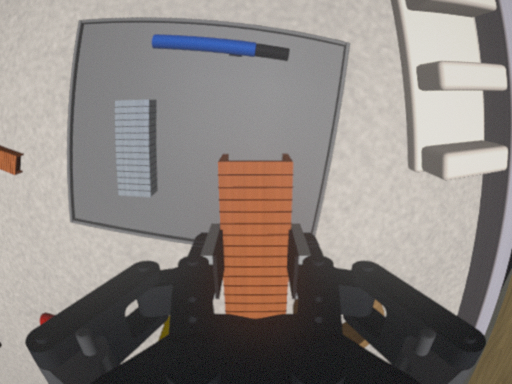

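The strip is held square and level between the pads; its far end shows at row 162.

```bash
python3 - <<'E'
from h import *
c,s=np.load('wrist5.npy',allow_pickle=True);M=R.from_quat(s['tcp_rot']).as_matrix();z=s['eef_pos'][2]+.012
for u,v in((256,162),(221,190),(293,190)):print((M.T@(wray(c,s,u,v,z)-s['eef_pos'])*1000).round(1))
x,y=stp(.035,-.1);print(x,y);to(x,y,.27,-1.7)
E
```

```text
[ 42.4  -0.3 -11.9]
[ 29.5 -16.2 -12.1]
[ 29.4  16.6 -11.7]
0.5958179706956673 -0.32229430455491725
pos [0.6305 0.1749 0.1352] yaw -7.34 -> d [-49.74   2.99 -13.54] twist -5.6 rows 8.3
```

```bash
python3 -m pendant '[{"dx":0,"dy":0,"dz":-6,"twist":0},{"dx":0,"dy":0,"dz":-12,"twist":0},{"dx":-5,"dy":0.5,"dz":-13.5,"twist":-2},{"dx":-11,"dy":1,"dz":-13.5,"twist":-3},{"dx":-17,"dy":1,"dz":-13.5,"twist":-4},{"dx":-23,"dy":1.5,"dz":-13.5,"twist":-5},{"dx":-29,"dy":2,"dz":-13.5,"twist":-5.6},{"dx":-35,"dy":2.5,"dz":-13.5,"twist":-5.6},{"dx":-41,"dy":3,"dz":-13.5,"twist":-5.6},{"dx":-47,"dy":3,"dz":-13.5,"twist":-5.6}]'; python3 - <<'E'
from h import *
x,y=stp(.035,-.1);to(x,y,.12,-1.7)
E
```

```text
time: 9.52
eef_pos: [0.5973, -0.2965, 0.2637]
tcp_rot: [0.718, 0.696, -0.0, -0.002]
contact_force: [-0.4, -0.4, -1.4]
opening: 0.37
finger_force: 80.7
pos [ 0.5973 -0.2965  0.2637] yaw -1.75 -> d [-2.62 -0.02 14.36] twist -0.0 rows 2.3
```

```bash
python3 -m pendant '[{"dx":-2.5,"dy":0,"dz":4,"twist":0},{"dx":-2.6,"dy":0,"dz":9,"twist":0},{"dx":-2.6,"dy":0,"dz":14,"twist":0},{"dx":-2.6,"dy":0,"dz":14.4,"twist":0},{"dx":-2.6,"dy":0,"dz":14.4,"twist":0}]'; python3 - <<'E'
from h import *
x,y=stp(.035,-.1);to(x,y,.071,-1.7)
s=ctrl.get_state();c=ctrl.read_camera('wrist');save('wrist6',c);np.save('wrist6.npy',(c,s),allow_pickle=True)
c2=ctrl.read_camera('scene');np.save('scene6.npy',c2,allow_pickle=True)
a=c['img'];b=cv2.resize(c2['img'][170:290,60:230],(512,361),interpolation=2)
cv2.imwrite('pics/c6.png',np.vstack([cv2.resize(a,None,fx=.75,fy=.75,interpolation=3),cv2.resize(b,(384,271))])[:,:,::-1])
E
```

```text
time: 10.15
eef_pos: [0.5979, -0.3212, 0.1226]
tcp_rot: [0.718, 0.696, -0.0, -0.0]
contact_force: [1.0, -0.2, -1.5]
opening: 0.371
finger_force: 80.7
pos [ 0.5979 -0.3212  0.1226] yaw -1.73 -> d [-0.12 -0.2   5.16] twist -0.0 rows 0.8
```

View pics/c6.png

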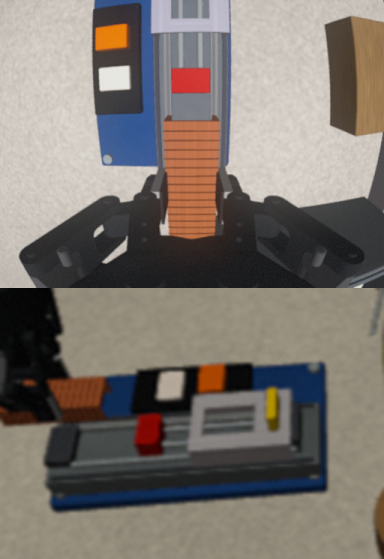

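The picture shows the rail fully open, clear of the red follower (253,107 in the full frame), with the strip lined up above the nose. I'll measure the follower from it for lateral alignment.

```bash
python3 - <<'E'
from h import *
c,s=np.load('wrist6.npy',allow_pickle=True)
r=wblob(c,s,(0,150,90),(5,255,255),(215,80,300,130),.071,'follower')
print(cv2.boxPoints(r).round(1), 'model face,center',stp(.035,-.043),stp(.035,-.032))
h=c['img'][:, :];g=cv2.cvtColor(h,cv2.COLOR_RGB2GRAY)
for v in(135,145): print(v,g[v,195:315].tolist())
E
```

```text
follower 1598 [254.3 107. ] -> [ 0.5984 -0.2552  0.071 ] rect [ 598.2 -255.1] [20.8 32.3] 88.4
[[ 581.7 -265.1]
 [ 614.  -266. ]
 [ 614.6 -245.2]
 [ 582.3 -244.3]] model face,center (np.float64(0.5975089466085186), np.float64(-0.2653193925281124)) (np.float64(0.5978352752934548), np.float64(-0.25432423406679916))
135 [88, 84, 88, 87, 86, 88, 88, 88, 84, 89, 95, 104, 101, 91, 88, 85, 89, 89, 108, 127, 130, 128, 129, 129, 141, 147, 147, 142, 135, 128, 132, 143, 150, 127, 120, 124, 129, 126, 125, 126, 129, 127, 126, 126, 128, 127, 126, 122, 125, 126, 127, 125, 128, 126, 127, 125, 124, 128, 127, 129, 128, 127, 128, 127, 129, 125, 127, 127, 126, 129, 129, 127, 126, 128, 127, 129, 127, 124, 129, 128, 129, 125, 128, 128, 125, 123, 143, 149, 130, 128, 129, 138, 150, 155, 150, 136, 129, 129, 131, 129, 121, 100, 95, 96, 98, 97, 102, 111, 112, 100, 88, 100, 151, 193, 206, 204, 200, 196, 197, 195]
145 [87, 84, 86, 85, 87, 85, 88, 86, 90, 82, 82, 98, 101, 94, 89, 88, 83, 87, 97, 117, 126, 125, 127, 126, 134, 146, 150, 146, 134, 133, 134, 137, 153, 137, 114, 123, 125, 127, 125, 127, 128, 125, 125, 128, 123, 126, 128, 127, 128, 129, 127, 127, 127, 128, 124, 126, 128, 126, 126, 124, 124, 123, 124, 125, 126, 127, 125, 124, 124, 123, 126, 125, 127, 126, 126, 127, 127, 127, 128, 128, 130, 131, 127, 128, 122, 124, 145, 143, 136, 133, 131, 143, 152, 152, 146, 135, 127, 124, 128, 128, 124, 100, 93, 95, 94, 92, 99, 112, 98, 93, 91, 105, 153, 197, 205, 202, 203, 202, 201, 204]
```

```bash
python3 -m pendant '[{"dx":0,"dy":-0.15,"dz":2,"twist":0},{"dx":0,"dy":-0.15,"dz":4,"twist":0},{"dx":0,"dy":-0.15,"dz":5.1,"twist":0},{"dx":0,"dy":-0.15,"dz":5.1,"twist":0}]';  python3 -m pendant '[{"dx":1,"dy":0,"dz":0,"twist":0},{"dx":2,"dy":0,"dz":0,"twist":0},{"dx":3,"dy":0,"dz":0,"twist":0},{"dx":4,"dy":0,"dz":0,"twist":0},{"dx":4.4,"dy":0,"dz":0,"twist":0},{"dx":4.4,"dy":0,"dz":0,"twist":0}]'; python3 - <<'E'
from h import *
x,y=stp(.0355,-.055);to(x,y,.056,-1.7)
s=ctrl.get_state();c=ctrl.read_camera('wrist');save('wrist7',c);np.save('wrist7.npy',(c,s),allow_pickle=True)
c2=ctrl.read_camera('scene')
a=c['img'];b=cv2.resize(c2['img'][190:280,70:215],(384,238),interpolation=2)
cv2.imwrite('pics/c7.png',np.vstack([cv2.resize(a,None,fx=.75,fy=.75,interpolation=3),b])[:,:,::-1])
E
```

```text
time: 10.75
eef_pos: [0.5954, -0.3206, 0.0693]
tcp_rot: [0.718, 0.696, -0.0, -0.002]
contact_force: [-0.5, 0.3, -1.1]
opening: 0.368
finger_force: 80.7
time: 11.5
eef_pos: [0.5978, -0.2795, 0.0725]
tcp_rot: [0.717, 0.697, -0.002, 0.003]
contact_force: [-1.4, -7.0, -3.7]
opening: 0.371
finger_force: 80.6
pos [ 0.5978 -0.2795  0.0725] yaw -1.62 -> d [ 0.23 -0.03  1.65] twist 0.1 rows 0.3
```

View pics/c7.png

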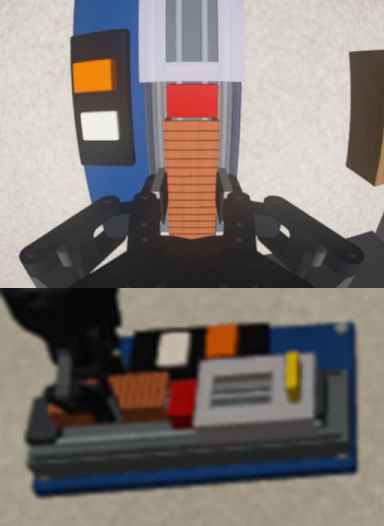

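The strip's end is now pushing the follower back, and it is central in the channel. I'll go 3 mm further, then lower.

```bash
python3 -m pendant '[{"dx":0.3,"dy":0,"dz":0,"twist":0},{"dx":0.3,"dy":0,"dz":0.5,"twist":0},{"dx":0.3,"dy":0,"dz":1,"twist":0},{"dx":0.3,"dy":0,"dz":1.4,"twist":0},{"dx":0.3,"dy":0,"dz":1.6,"twist":0},{"dx":0.3,"dy":0,"dz":1.6,"twist":0}]'; python3 -c "
from h import *
x,y=stp(.0355,-.055);to(x,y,.056,-1.7)"
```

```text
time: 12.35
eef_pos: [0.5995, -0.2777, 0.0584]
tcp_rot: [0.717, 0.697, -0.001, 0.005]
contact_force: [-0.7, -9.1, 0.8]
opening: 0.377
finger_force: 81.0
pos [ 0.5995 -0.2777  0.0584] yaw -1.67 -> d [ 0.04 -0.19  0.24] twist 0.0 rows 0.0
```

```bash
python3 -m pendant '[{"dx":0,"dy":-0.15,"dz":0.1,"twist":0},{"dx":0,"dy":-0.15,"dz":0.2,"twist":0},{"dx":0,"dy":-0.15,"dz":0.25,"twist":0}]'; python3 -m pendant '[{"dx":0,"dy":0,"dz":0.1,"twist":0},{"dx":0,"dy":0,"dz":0.1,"twist":0}]'; python3 -c "
from h import *
x,y=stp(.0355,-.055);to(x,y,.056,-1.7)"
```

```text
time: 12.72
eef_pos: [0.5987, -0.278, 0.0565]
tcp_rot: [0.717, 0.697, -0.001, 0.006]
contact_force: [0.5, -8.7, 1.8]
opening: 0.374
finger_force: 81.1
time: 12.98
eef_pos: [0.5985, -0.278, 0.0555]
tcp_rot: [0.717, 0.697, -0.001, 0.006]
contact_force: [0.5, -8.2, 1.6]
opening: 0.373
finger_force: 81.1
pos [ 0.5985 -0.278   0.0555] yaw -1.68 -> d [ 0.06 -0.09 -0.05] twist 0.0 rows 0.0
```

```bash
python3 -m pendant '[{"dx":0,"dy":0,"dz":0.1,"twist":0},{"dx":-0.15,"dy":0,"dz":0.15,"twist":0},{"dx":-0.3,"dy":0,"dz":0.15,"twist":0},{"dx":-0.3,"dy":0,"dz":0.15,"twist":0}]'; python3 -m pendant '[{"dx":0,"dy":0,"dz":0,"twist":0},{"dx":0,"dy":0,"dz":0,"twist":0},{"dx":0,"dy":0,"dz":0,"twist":0}]' 70 60; python3 -m pendant '[{"dx":0,"dy":0,"dz":-3,"twist":0},{"dx":0,"dy":0,"dz":-8,"twist":0},{"dx":0,"dy":0,"dz":-12,"twist":0},{"dx":-3,"dy":0,"dz":-12,"twist":0},{"dx":-5,"dy":0,"dz":-12,"twist":0},{"dx":-5,"dy":0,"dz":-12,"twist":0}]' 0; python3 - <<'E'
from h import *
s=ctrl.get_state();c=ctrl.read_camera('wrist');save('wrist8',c);np.save('wrist8.npy',(c,s),allow_pickle=True)
c2=ctrl.read_camera('scene');np.save('scene8.npy',c2,allow_pickle=True)
b=cv2.resize(c2['img'][190:280,70:215],(512,317),interpolation=2)
cv2.imwrite('pics/c8.png',np.vstack([c['img'][:280],b])[:,:,::-1])
wblob(c,s,(2,110,70),(14,255,255),(180,0,330,380),.067,'copper')
wblob(c,s,(0,150,90),(1,255,255),(200,0,330,200),.071,'follower');print('seat',stp(.035,-.06))
E
```

```text
time: 13.48
eef_pos: [0.5985, -0.28, 0.0552]
tcp_rot: [0.717, 0.697, -0.0, 0.005]
contact_force: [-1.7, -5.0, 7.7]
opening: 0.374
finger_force: 81.8
time: 13.85
eef_pos: [0.5959, -0.2764, 0.0499]
tcp_rot: [0.718, 0.696, 0.0, -0.001]
contact_force: [0.1, -0.3, -0.4]
opening: 0.703
finger_force: 0.0
time: 14.6
eef_pos: [0.5937, -0.3279, 0.1688]
tcp_rot: [0.718, 0.696, -0.0, -0.001]
contact_force: [0.8, 0.6, -0.7]
opening: 0.001
finger_force: 0.0
copper 4378 [259.2 130.1] -> [ 0.5974 -0.2813  0.067 ] rect [ 597.2 -282. ] [90.1 33.1] 88.8
follower 993 [258.8  64. ] -> [ 0.5988 -0.2276  0.071 ] rect [ 598.5 -227.8] [20.5 32.4] 88.2
seat (np.float64(0.5970046204590718), np.float64(-0.2823119101501419))
```

View pics/c8.png

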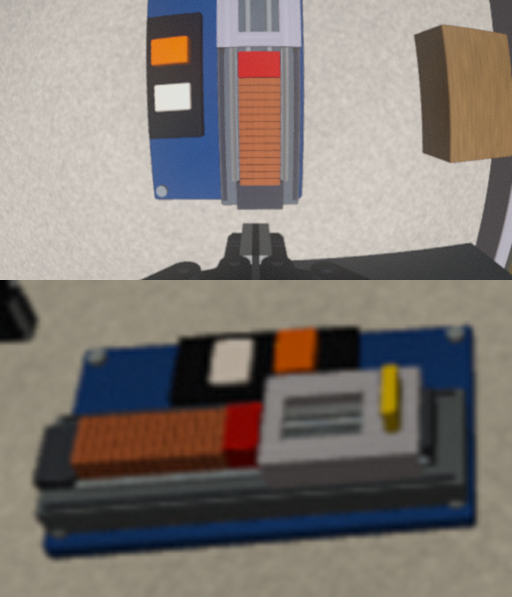

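The strip is seated at (0.5972,-0.282) against a target of (0.5970,-0.2823). It lies flat, with the follower tight behind it. Next I'll go behind the tab and close the rail.

```bash
python3 - <<'E'
from h import *
t=np.load('top.npy',allow_pickle=True).item();print('bottle',ray(t,267,182,.19))
x,y=stp(.0355,.117);to(x,y,.1688,-1.7)
E
```

```text
bottle [0.5311873  0.01134411 0.19      ]
pos [ 0.5939 -0.3265  0.1687] yaw -1.78 -> d [22.12  0.2   0.04] twist -0.1 rows 3.5
```

```bash
python3 -m pendant '[{"dx":6,"dy":0.2,"dz":0,"twist":0},{"dx":12,"dy":0.2,"dz":0,"twist":0},{"dx":18,"dy":0.2,"dz":0,"twist":0},{"dx":22,"dy":0.2,"dz":0,"twist":0},{"dx":22,"dy":0.2,"dz":0,"twist":0},{"dx":22,"dy":0.2,"dz":4,"twist":0},{"dx":22,"dy":0.2,"dz":7.5,"twist":0},{"dx":22,"dy":0.2,"dz":8.4,"twist":0},{"dx":22,"dy":0.2,"dz":8.4,"twist":0}]'; python3 -c "
from h import *
x,y=stp(.0355,-.009);to(x,y,.085,-1.7)"
```

```text
time: 15.82
eef_pos: [0.6031, -0.1077, 0.086]
tcp_rot: [0.718, 0.696, -0.0, -0.0]
contact_force: [0.4, -0.2, 0.7]
opening: 0.004
finger_force: 0.0
pos [ 0.6031 -0.1077  0.086 ] yaw -1.77 -> d [-12.37  -0.02   0.1 ] twist -0.1 rows 2.0
```

```bash
python3 -m pendant '[{"dx":-1.5,"dy":0,"dz":0,"twist":0},{"dx":-3,"dy":0,"dz":0,"twist":0},{"dx":-4.5,"dy":0,"dz":0,"twist":0},{"dx":-6,"dy":0,"dz":0,"twist":0},{"dx":-7.5,"dy":0,"dz":0,"twist":0},{"dx":-9,"dy":0,"dz":0,"twist":0},{"dx":-10.5,"dy":0,"dz":0,"twist":0},{"dx":-11.5,"dy":0,"dz":0,"twist":0},{"dx":-11.9,"dy":0,"dz":0,"twist":0}]'; python3 -m pendant '[{"dx":-0.2,"dy":0,"dz":0,"twist":0},{"dx":-0.3,"dy":0,"dz":0,"twist":0},{"dx":-0.3,"dy":0,"dz":0,"twist":0}]'; python3 -m pendant '[{"dx":-0.2,"dy":0,"dz":0,"twist":0},{"dx":-0.2,"dy":0,"dz":0,"twist":0}]'; python3 -c "
from h import *
x,y=stp(.0355,-.009);to(x,y,.085,-1.7)"
```

```text
time: 16.95
eef_pos: [0.5995, -0.2271, 0.0861]
tcp_rot: [0.718, 0.696, -0.0, -0.0]
contact_force: [1.0, 2.5, 0.8]
opening: -0.002
finger_force: 1.1
time: 17.32
eef_pos: [0.5994, -0.2291, 0.0862]
tcp_rot: [0.718, 0.696, -0.0, -0.0]
contact_force: [0.1, 1.3, 0.5]
opening: -0.001
finger_force: 0.7
time: 17.58
eef_pos: [0.5994, -0.2307, 0.0862]
tcp_rot: [0.718, 0.696, 0.0, -0.001]
contact_force: [0.4, 3.8, 0.2]
opening: 0.002
finger_force: 1.9
pos [ 0.5994 -0.2307  0.0862] yaw -1.75 -> d [-0.07 -0.03  0.12] twist -0.0 rows 0.0
```

```bash
python3 -m pendant '[{"dx":-0.2,"dy":0,"dz":0,"twist":0},{"dx":-0.2,"dy":0,"dz":0,"twist":0}]';python3 -m pendant '[{"dx":-0.2,"dy":0,"dz":0,"twist":0},{"dx":-0.2,"dy":0,"dz":0,"twist":0}]'
```

```text
time: 17.82
eef_pos: [0.5994, -0.2307, 0.0862]
tcp_rot: [0.718, 0.696, 0.001, -0.002]
contact_force: [1.0, 9.2, 3.5]
opening: 0.003
finger_force: 4.5
time: 18.08
eef_pos: [0.5994, -0.2308, 0.0862]
tcp_rot: [0.718, 0.696, 0.003, -0.004]
contact_force: [1.9, 13.8, 4.3]
opening: -0.001
finger_force: 6.9
```

The rail is against its stop: 13.8 N with no further motion. Next is the orange key.

```bash
python3 -m pendant '[{"dx":1,"dy":0,"dz":0,"twist":0},{"dx":1,"dy":0,"dz":-3,"twist":0},{"dx":1.5,"dy":-2,"dz":-4,"twist":0},{"dx":2.5,"dy":-7,"dz":-4,"twist":0},{"dx":2.5,"dy":-8.2,"dz":-4,"twist":0},{"dx":2.5,"dy":-8.2,"dz":-4,"twist":0}]';python3 -c "
from h import *
x,y=stp(-.0465,.017);print(x,y);to(x,y,.046,-1.7)"
```

```text
time: 18.82
eef_pos: [0.5179, -0.2085, 0.1265]
tcp_rot: [0.718, 0.696, -0.0, 0.001]
contact_force: [0.0, -0.2, 0.4]
opening: -0.0
finger_force: 0.0
0.5178247926538955 -0.2029280020280128
pos [ 0.5179 -0.2085  0.1265] yaw -1.79 -> d [ 0.57 -0.03  8.05] twist -0.1 rows 1.3
```

```bash
python3 -m pendant '[{"dx":0.5,"dy":0,"dz":4,"twist":0},{"dx":0.5,"dy":0,"dz":7.5,"twist":0},{"dx":0.5,"dy":0,"dz":8,"twist":0},{"dx":0.5,"dy":0,"dz":8.5,"twist":0},{"dx":0.5,"dy":0,"dz":8.8,"twist":0},{"dx":0.5,"dy":0,"dz":9.1,"twist":0},{"dx":0.5,"dy":0,"dz":9.1,"twist":0}]'; python3 -m pendant '[{"dx":0,"dy":0,"dz":0.2,"twist":0},{"dx":0,"dy":0,"dz":0.2,"twist":0}]'
```

```text
time: 19.7
eef_pos: [0.5194, -0.2035, 0.0363]
tcp_rot: [0.718, 0.696, 0.0, 0.002]
contact_force: [0.7, -0.6, 1.6]
opening: -0.004
finger_force: 1.0
time: 19.95
eef_pos: [0.5194, -0.2035, 0.035]
tcp_rot: [0.718, 0.696, 0.0, 0.001]
contact_force: [0.2, -0.7, 6.9]
opening: 0.001
finger_force: 3.5
```

```bash
python3 -m pendant '[{"dx":0,"dy":0,"dz":0.2,"twist":0},{"dx":0,"dy":0,"dz":0.2,"twist":0}]'; python3 -m pendant '[{"dx":0,"dy":0,"dz":-4,"twist":0},{"dx":0,"dy":0,"dz":-10,"twist":0},{"dx":0,"dy":0,"dz":-16,"twist":0},{"dx":-5,"dy":2,"dz":-21,"twist":0},{"dx":-11,"dy":3,"dz":-21,"twist":0},{"dx":-11,"dy":3,"dz":-21,"twist":0}]'; python3 - <<'E'
from h import *
s=ctrl.get_state();c=ctrl.read_camera('wrist');save('wrist9',c)
c2=ctrl.read_camera('scene');np.save('scene9.npy',c2,allow_pickle=True)
b=cv2.resize(c2['img'],(512,384))
cv2.imwrite('pics/c9.png',np.vstack([cv2.resize(c['img'][:250,100:400],(512,427))[:240],c2['img'][100:]])[:,:,::-1])
wblob(c,s,(5,150,100),(20,255,255),(100,0,230,250),.035,'orange')
wblob(c,s,(0,0,165),(180,25,255),(100,60,230,250),.043,'white')
wblob(c,s,(22,130,100),(35,255,255),(180,0,330,250),.1,'tab');print('tab closed',stp(.035,-.025))
wblob(c,s,(2,110,70),(14,255,255),(200,0,330,250),.067,'copper')
E
```

```text
time: 20.2
eef_pos: [0.5195, -0.2035, 0.0349]
tcp_rot: [0.718, 0.696, -0.0, 0.001]
contact_force: [-4.7, 3.3, 17.5]
opening: -0.001
finger_force: 8.7
time: 20.95
eef_pos: [0.5449, -0.317, 0.2419]
tcp_rot: [0.719, 0.695, -0.0, 0.001]
contact_force: [-0.3, 0.6, -0.6]
opening: -0.002
finger_force: 0.0
orange 349 [221.5  67.5] -> [ 0.509  -0.2045  0.035 ] rect [ 509.  -204.5] [25.5 17.5] 87.9
white 21446 [156.5 159.1] -> [ 0.4252 -0.3078  0.043 ] rect [ 426.6 -316.4] [256.9 185. ] 82.4
tab 331 [308.  101.9] -> [ 0.5966 -0.2482  0.1   ] rect [ 596.7 -247.8] [ 8.6 35. ] 89.5
tab closed (np.float64(0.5980429390020506), np.float64(-0.24732731504596348))
copper 1188 [304.3 142.8] -> [ 0.5978 -0.2922  0.067 ] rect [ 598.2 -292.2] [47.2 29.6] 89.3
```

View pics/c9.png

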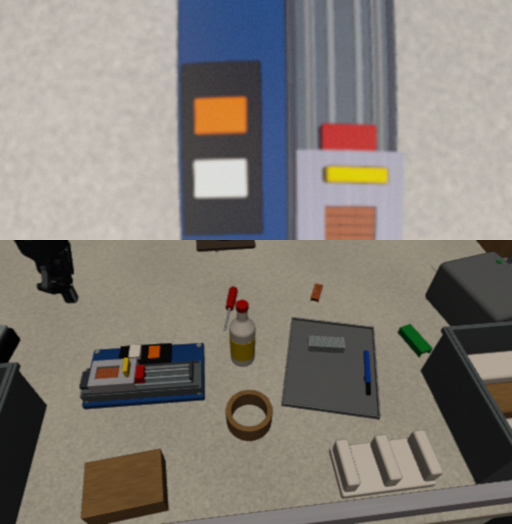

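The rail is closed, with the tab within 1 mm of its closed position and the strip visible through the window. The orange key is down (17 N at its stop), the white key is up, and nothing else has been disturbed.

```bash
python3 -c "
from plant import ctrl
print(ctrl.sign_off())"
```

```text
the job is handed in; nothing more can be done
None
```

I handed the job in at about 21 s of robot time: the copper strip is seated in the channel, the rail is pushed home, the orange key is down and the white key is up, and nothing else looks disturbed in the last pictures.

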